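# Close the sample chamber: tighten four cover knobs crosswise in two passes

## Task

Close the sample chamber on the bench by hand-tightening the four bar knobs on its cover clockwise, in two passes and crosswise: in each pass, follow a knob with the one diagonally opposite, then do the other diagonal. In the first pass bring every knob only to snug, where you just begin to feel it seat; then in the second pass bring each of them to firm, without ever over-tightening one. Leave the knobs so, and do not shift the small things lying about the chamber.

Things in the scene. Friction and masses are not known exactly. Their poses are not given: they have to be found in the camera images.
- chamber: Fixed flat square sample chamber, bright aluminium with a steel cover, 160 x 160 mm, cover top 51 mm above the bench, a round window (72 mm across, top at 56 mm) in the middle and a short steel port on its +x side. Origin: centre of its underside on the bench; z up; x, y along its sides. The four knobs stand at (x, y) = (-55, 55), (55, 55), (55, -55), (-55, -55) mm.
- knob_1: Black bar knob at (-55, 55) mm of the chamber (near left at chamber yaw 0); diagonal to knob_3. Origin on its turning axis, 52.5 mm above the bench; z up, x along the bar. Collar 23 mm across, from 1 to 9 mm above the origin; on it the bar, 36 (x) x 12 (y) mm, up to 36 mm and a stud end 2 mm higher. It only turns, keeping its height; clockwise from above (yaw falling) tightens.
- knob_2: Black bar knob at (55, 55) mm of the chamber (far left at chamber yaw 0); diagonal to knob_4. Same shape. All four: thread drag 0.32 N m, steady while running free; 0.15 to 0.85 rad from its start (own to each knob, not visible) it meets a sprung seat and the torque rises 0.5 N m per rad further. Let go, it stays where it is. Turned too far, it can be turned back.
- knob_3: Black bar knob at (55, -55) mm of the chamber (far right at chamber yaw 0); diagonal to knob_1. Same shape. Seat torque = turning torque less the drag. All four: snug is 0.024 to 0.12 N m of seat torque, aim at 0.06 (0.12 rad past first touch); firm is 0.13 to 0.24, aim at 0.18 (0.36 rad past first touch); over 0.28 is over-tightened.
- knob_4: Black bar knob at (-55, -55) mm of the chamber (near right at chamber yaw 0); diagonal to knob_2. Same shape. While any knob is below 0.024 N m of seat torque no knob may pass 0.12; two neighbouring knobs must not be snug, or firm, while both others are not. At rest after a small turn the drag may read with either sign; the rise over the free-running reading is the seat torque.
- loupe: Bystander: black cylindrical loupe, 36 mm across and 36 mm high, left of the chamber; origin centre of its underside.
- parts_cup: Bystander: small pale cup, 57 mm across and 24 mm high, right of the chamber; origin centre of its underside.
- sample_board: Bystander: small circuit board, 36 x 45 x 11 mm, right of the chamber; origin centre of its underside.

How it is judged (in metres and radians):
On the way:
1. first pass: all four knobs are at least snug (seat force on each over 1.2 N, that is 0.024 N m) (contact force between each of knob_1, knob_2, knob_3, knob_4 and chamber above 1.2 N), for 0.2 s.
At the end, for the whole second after the job is handed in: All four knobs are firm: the seat force between each knob and the chamber is 6.5 to 12 N (seat torque 0.13 to 0.24 N m, the seat bearing at 20 mm radius), with the knobs let go (contact force between knob_1 and chamber between 6.5 and 12 N and contact force between knob_2 and chamber between 6.5 and 12 N and contact force between knob_3 and chamber between 6.5 and 12 N and contact force between knob_4 and chamber between 6.5 and 12 N); the robot touches nothing.
It fails at once if a knob over-tightened (seat force over 14 N, 0.28 N m) (contact force between any of knob_1, knob_2, knob_3, knob_4 and chamber above 14 N).
It fails at once if one knob taken beyond snug (over 6 N, 0.12 N m) while another is not yet snug (under 1.2 N, 0.024 N m) (contact force between any of knob_1, knob_2, knob_3, knob_4 and chamber above 6 N and contact force between any of knob_1, knob_2, knob_3, knob_4 and chamber below 1.2 N).
It fails at once if first pass not crosswise: two neighbours snug (over 1.2 N) while both other knobs are not ((contact force between each of knob_1, knob_2 and chamber above 1.2 N and contact force between each of knob_3, knob_4 and chamber below 1.2 N) or (contact force between each of knob_2, knob_3 and chamber above 1.2 N and contact force between each of knob_4, knob_1 and chamber below 1.2 N) or (contact force between each of knob_3, knob_4 and chamber above 1.2 N and contact force between each of knob_1, knob_2 and chamber below 1.2 N) or (contact force between each of knob_4, knob_1 and chamber above 1.2 N and contact force between each of knob_2, knob_3 and chamber below 1.2 N)).
It fails at once if second pass not crosswise: two neighbours firm (over 6.5 N) while both other knobs are not ((contact force between each of knob_1, knob_2 and chamber above 6.5 N and contact force between each of knob_3, knob_4 and chamber below 6.5 N) or (contact force between each of knob_2, knob_3 and chamber above 6.5 N and contact force between each of knob_4, knob_1 and chamber below 6.5 N) or (contact force between each of knob_3, knob_4 and chamber above 6.5 N and contact force between each of knob_1, knob_2 and chamber below 6.5 N) or (contact force between each of knob_4, knob_1 and chamber above 6.5 N and contact force between each of knob_2, knob_3 and chamber below 6.5 N)).
It fails at once if a bystander shifted by more than 15 mm (distance of any of loupe, parts_cup, sample_board from where it was at the start of the episode above 0.015 m).
It also fails if it takes over 72 s, if anything falls off the work surface, if the arm or the gripper's body presses on something with over 40 N, if the wrist force passes 120 N, or if a joint passes its speed limit or range.

## Robot

A 7-joint arm with a two-finger parallel gripper is mounted at the origin on a cart in front of the work surface, level with it; the furniture and walls round the work are solid. World frame = base frame: x ahead of the robot, y to its left, z up, the work surface at z = 0. Lengths are in m, angles in degrees, forces in N, time in s.
With the tool pointing down it reaches from about 0.425 to 0.875 m from the base axis. Payload 4.7 kg.
Tool frame: the origin (TCP) lies between the finger pads; the fingertips stand 8 mm ahead of it and the grasp point (between the pads) lies 11 mm behind it; z points along the fingers, y is the line along which they close (so a half turn about z gives the same grasp; the last joint's range is limited). The gripper opens to 87 mm and grips with 3 to 60 N. Pads are 19 mm wide; open, the fingers measure 117 mm over their backs; the gripper's body (75 mm by 190 mm) begins 51 mm behind the grasp point.
Start: joints at [-68.405, 18.392, -4.016, 83.108, 1.295, 78.541, -3.26], TCP at [0.231, 0.608, 0.231] pointing down, gripper open.
Joint ranges: [-163.93, 163.93], [-17.29, 119.83], [-79.2, 71.16], [3.27, 140.29], [-89.18, 269.18], [5.43, 117.66], [-154.24, 154.24]. Speed limits (degrees/s): [147.25, 147.25, 180, 180, 180, 180, 180].

## Interface

Orientations are given as [roll, pitch, yaw] about the fixed x, y, z axes, in that order (R = Rz(yaw) Ry(pitch) Rx(roll)).
In Python, from cell import env, viewer gives the robot as it stands. The module is installed in compiled form; this text tells all that it offers.
- The arm moves only by the tool arm_command, never from a script. Its argument "series" is a list of rows, each a list of 2 entries, a list of its own where there are three numbers: the shift along the tool's x, y, z in mm, then the turn about the tool's z in rad. A call has exactly 5 rows; each row is the pose to reach, as a shift and turn from the pose commanded when the call began, along the tool's axes at that moment; what a row does not reach only later rows make up. A row lasts 1/10 s, in which the tool goes at most 50 mm and 8.59 degrees, less where a joint would pass 70% of its speed; a pose out of reach is approached as far as the arm can. A call with a gripper value outside its range is refused whole. "grip" is the gripper command: -1 is fully open, 1 is shut, values between are in proportion, set as the call begins (left out, the last holds). The fingers move at their own pace and stop on an object; "grip_force" is the grip in N (left out, the last holds). Time passes only in rows, so rows that repeat a pose let the fingers close, or fill a call up. It gives the time, the measured TCP pose, the force, the opening and the grip force at its end, in the units of the state.
- env.get_obs(): the state, without advancing time (a new reading comes with each control period).
- viewer.read_camera(name): name is "scene" or "side" or "wrist"; returns (picture, depth): 400x640x3 uint8, blue, green, red; 400x640 float32, m along the optical axis (not along the pixel's ray), 0 where there is no reading.
- viewer.calibration(name): a dict with "K" (3x3 intrinsics, pixels), "T" (4x4, takes a point from camera to world coordinates); the wrist camera has in their place "hand_eye" (4x4, takes a point from camera to tool coordinates, whose origin is the TCP and whose axes are the flange's). Camera axes: x right, y up, looking along -z (the intrinsics and any distortion apply to the point x, -y, -z); pixel columns grow to the right and rows downward; lengths in m; the calibration is good to about 2 mm. A picture is of the moment at which its call begins: read the wrist's pose just before it. calibration takes no time and is no camera call.
- env.sign_off(): hands the job in; it is judged then, once.
The state is a dict: "time_s": time; "qpos": joint angles; "joint_velocities": joint speeds; "effort": joint torques, N m; "tool_pos": TCP position; "tool_rot": TCP orientation; "force": force on the tool from outside, world axes, zero at the start; "wrist_torque": the same for the moment, N m; "grip_width": finger opening in m; "grasp_force": force on a finger pad.
Only numpy, scipy, OpenCV 4.12 (cv2) and the standard library are available. Lean on these libraries where they do the work, as an engineer would, in place of code of your own. Each camera call takes 0.05 s, during which the arm holds its last target. There are 200 camera calls.

## Working session

There is one attempt and no reset: what is moved stays moved. The work goes in short steps, Python scripts to look and compute and a tool call to move; the robot and the scene stay as the last step left them, time stands still between calls to the robot, and variables do not carry over. Pictures are saved under pics/ and viewed, at most 10 in all, crops included, and the job is handed in when it is done.

Besides the shell and the picture viewer there is one more tool, called after "Emit:" as name([rows], argument=value, ...), one row to a line, values as JSON. arm_command: Moves the arm, as the interface text tells. Its arguments: {"type":"object","properties":{"series":{"type":"array"},"grip":{"type":"number"},"grip_force":{"type":"number"}},"required":["series"]}

```bash
mkdir -p pics; python3 - <<'E'
from cell import env, viewer
import cv2,numpy as np
o=env.get_obs()
for k,v in o.items(): print(k,np.round(v,4))
for n in("scene","side"):
    p,d=viewer.read_camera(n);cv2.imwrite(f"pics/{n}0.png",p);np.save(f"pics/{n}0.npy",d)
    c=viewer.calibration(n);print(n,c)
print(viewer.calibration("wrist"))
E
```

```text
time_s 0.0
qpos [-68.4058  18.4373  -4.0163  83.1759   1.2946  78.539   -3.2614]
joint_velocities [ 0.0362 -0.0162  0.0955  0.0901  0.0182 -0.0738 -0.0264]
effort [ 0.00000e+00 -4.91282e+01 -4.03700e-01 -3.12537e+01 -6.39000e-02
  4.35000e-02  2.00000e-04]
tool_pos [0.2305 0.6072 0.2295]
tool_rot [-1.798931e+02  5.100000e-03  1.592149e+02]
force [-0.2883  0.0339 -0.6019]
wrist_torque [-0.0575  0.0492 -0.0314]
grasp_force 0.0
grip_width 0.087
scene {'K': array([[374.77091244,   0.        , 311.90837466],
       [  0.        , 374.77091244, 202.1093165 ],
       [  0.        ,   0.        ,   1.        ]]), 'T': array([[-0.69664468,  0.42104304, -0.58086913,  0.07544239],
       [-0.71735488, -0.39822029,  0.57168398,  0.52928635],
       [ 0.00938969,  0.81494991,  0.57945533,  0.57921392],
       [ 0.        ,  0.        ,  0.        ,  1.        ]])}
side {'K': array([[389.87572163,   0.        , 325.71088097],
       [  0.        , 389.87572163, 200.74603237],
       [  0.        ,   0.        ,   1.        ]]), 'T': array([[ 9.02423227e-01,  2.02508669e-01, -3.80292727e-01,
         2.31913003e-01],
       [-4.30850341e-01,  4.23029016e-01, -7.97128870e-01,
        -6.57967315e-01],
       [-5.50648779e-04,  8.83196858e-01,  4.69002139e-01,
         4.59546396e-01],
       [ 0.00000000e+00,  0.00000000e+00,  0.00000000e+00,
         1.00000000e+00]])}
{'K': array([[293.43092974,   0.        , 321.94447991],
       [  0.        , 293.43092974, 198.3853054 ],
       [  0.        ,   0.        ,   1.        ]]), 'hand_eye': array([[ 8.20842104e-04,  9.70927185e-01,  2.39373614e-01,
         6.60466685e-02],
       [ 9.99998466e-01, -4.26565014e-04, -1.69892274e-03,
         9.06068805e-04],
       [-1.54742187e-03,  2.39374641e-01, -9.70926046e-01,
        -1.53318935e-01],
       [ 0.00000000e+00,  0.00000000e+00,  0.00000000e+00,
         1.00000000e+00]])}
```

View pics/scene0.png

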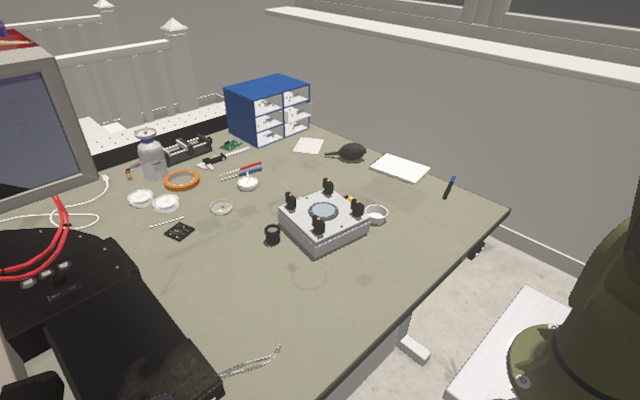

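View pics/side0.png

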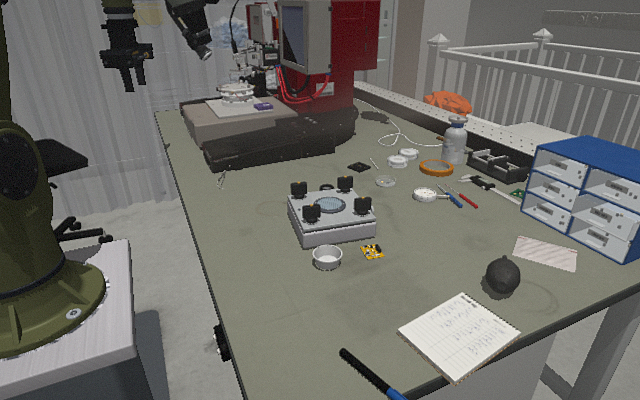

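```bash
cat > h.py <<'E'
import numpy as np,cv2
from scipy.spatial.transform import Rotation as Rn
from cell import env,viewer
def cloud(n,d,T=None):
    c=viewer.calibration(n);K=c["K"]
    if T is None:T=c["T"]
    v,u=np.mgrid[:400,:640]
    P=np.stack([(u-K[0,2])/K[0,0]*d,-(v-K[1,2])/K[1,1]*d,-d],-1)
    P=P@T[:3,:3].T+T[:3,3]
    P[d<=0]=np.nan
    return P
def fit(P,lo=.07,hi=.095):
    "knob tops -> chamber pose"
    return
E
python3 - <<'E'
from h import *
from scipy.optimize import least_squares
A=[]
for n in("scene","side"):
    P=cloud(n,np.load(f"pics/{n}0.npy"))
    m=(P[...,2]>.066)&(P[...,2]<.1)&(abs(P[...,0]-.5)<.25)&(abs(P[...,1])<.3)
    k,l,s,c=cv2.connectedComponentsWithStats(m.astype(np.uint8))
    for i in range(1,k):
        if s[i,4]>15: q=P[l==i];print(n,c[i].round(),s[i,4],q.mean(0).round(3),q[:,2].max().round(3))
    m2=(P[...,2]>.045)&(P[...,2]<.062)&(abs(P[...,0]-.55)<.25)&(abs(P[...,1])<.3)
    k,l,s,c=cv2.connectedComponentsWithStats(m2.astype(np.uint8))
    i=1+s[1:,4].argmax();q=P[l==i];r=cv2.minAreaRect((q[:,:2]*1000).astype(np.float32));print(n,'cover',r)
    for b,(lo,hi) in {'low':(.006,.045)}.items():
        m=(P[...,2]>lo)&(P[...,2]<hi)&(abs(P[...,0]-.55)<.3)&(abs(P[...,1])<.3)
        k,l,s,c=cv2.connectedComponentsWithStats(m.astype(np.uint8))
        for i in range(1,k):
            if s[i,4]>15: q=P[l==i];print(n,b,c[i].round(),s[i,4],q.mean(0).round(3),q[:,2].max().round(3))
E
```

```text
scene [327. 185.] 113 [ 0.603 -0.041  0.08 ] 0.092
scene [290. 199.] 121 [0.618 0.067 0.081] 0.091
scene [357. 206.] 147 [ 0.494 -0.025  0.08 ] 0.092
scene [318. 224.] 158 [0.509 0.084 0.081] 0.092
scene cover ((559.3270263671875, 17.611618041992188), (157.19512939453125, 158.31976318359375), 81.2763900756836)
scene low [346. 153.] 275 [ 0.745 -0.276  0.027] 0.045
scene low [377. 169.] 38 [ 0.636 -0.295  0.009] 0.012
scene low [248. 184.] 183 [0.83  0.039 0.013] 0.017
scene low [220. 207.] 102 [0.795 0.152 0.009] 0.014
scene low [331. 232.] 1433 [0.514 0.031 0.025] 0.045
scene low [272. 234.] 255 [0.604 0.136 0.027] 0.038
side [344. 181.] 160 [0.621 0.057 0.079] 0.091
side [298. 187.] 174 [0.514 0.074 0.079] 0.091
side [362. 203.] 196 [ 0.604 -0.051  0.079] 0.091
side [310. 210.] 216 [ 0.496 -0.034  0.079] 0.091
side cover ((560.3243408203125, 14.126312255859375), (158.6050262451172, 155.9663848876953), 81.13383483886719)
side low [385. 180.] 90 [0.797 0.146 0.009] 0.013
side low [326. 187.] 75 [0.61  0.134 0.034] 0.038
side low [422. 194.] 192 [0.829 0.028 0.013] 0.017
side low [330. 237.] 1844 [ 0.527 -0.061  0.024] 0.045
side low [372. 209.] 21 [ 0.657 -0.009  0.029] 0.036
side low [378. 247.] 26 [ 0.606 -0.117  0.009] 0.011
side low [489. 270.] 90 [ 0.722 -0.29   0.035] 0.045
side low [455. 297.] 63 [ 0.645 -0.297  0.009] 0.011
```

Emit:
arm_command([
  [[-34.5,-29,0],0],
  [[-69,-58,0],0],
  [[-103.5,-87,0],0],
  [[-138,-116,0],0],
  [[-172.5,-145,0],0],
], grip=-1)

```text
time_s: 0.6
tool_pos: [0.3411, 0.409, 0.2302]
tool_rot: [-180.0, -0.0, 159.2]
force: [0.3, 0.6, 0.1]
grip_width: 0.0872
grasp_force: 0.0
```

Emit:
arm_command([
  [[-34.5,-29,0],0],
  [[-69,-58,0],0],
  [[-103.5,-87,0],0],
  [[-138,-116,0],0],
  [[-172.5,-145,0],0],
])

```text
time_s: 1.1
tool_pos: [0.4507, 0.2123, 0.2304]
tool_rot: [180.0, -0.0, 159.2]
force: [-0.1, 0.1, 0.8]
grip_width: 0.0868
grasp_force: 0.0
```

Emit:
arm_command([
  [[-34.5,-29,0],0.14],
  [[-69,-58,0],0.28],
  [[-103.5,-87,0],0.42],
  [[-138,-116,0],0.56],
  [[-172.5,-145,0],0.7],
])

```text
time_s: 1.6
tool_pos: [0.5605, 0.0157, 0.2304]
tool_rot: [180.0, -0.0, 118.8]
force: [0.4, 0.6, 0.1]
grip_width: 0.087
grasp_force: 0.0
```

```bash
cat >> h.py <<'E'
def wristT(o=None):
    o=o or env.get_obs();T=np.eye(4);T[:3,:3]=Rn.from_euler('xyz',o["tool_rot"],degrees=True).as_matrix();T[:3,3]=o["tool_pos"]
    return T@viewer.calibration("wrist")["hand_eye"]
E
python3 - <<'E'
from h import *
T=wristT();p,d=viewer.read_camera("wrist");cv2.imwrite("pics/w0.png",p);np.save("pics/w0.npy",d)
P=cloud("wrist",d,T)
m=(P[...,2]>.078)&(P[...,2]<.1)&(abs(P[...,0]-.56)<.12)&(abs(P[...,1])<.12)
k,l,s,c=cv2.connectedComponentsWithStats(m.astype(np.uint8))
for i in range(1,k):
    if s[i,4]>30:
        q=P[l==i];r=cv2.minAreaRect((q[:,:2]*1000).astype(np.float32))
        w,v=np.linalg.eigh(np.cov(q[:,:2].T));a=np.degrees(np.arctan2(v[1,1],v[0,1]))%180
        print(c[i].round(),s[i,4],q.mean(0).round(4),np.median(q[:,2]).round(4),np.round(r[0],1),np.round(r[1],1),'pca',a.round(1))
m=(P[...,2]>.045)&(P[...,2]<.062)&(abs(P[...,0]-.56)<.1)&(abs(P[...,1])<.12)
k,l,s,c=cv2.connectedComponentsWithStats(m.astype(np.uint8));i=1+s[1:,4].argmax();q=P[l==i];print(cv2.minAreaRect((q[:,:2]*1000).astype(np.float32)))
E
```

```text
[312. 112.] 455 [0.5139 0.081  0.0874] 0.0873 [514.  81.] [12.  35.8] pca 169.9
[396. 179.] 407 [0.621  0.0646 0.0871] 0.0873 [622.1  64.4] [12.  35.5] pca 168.6
[249. 198.] 437 [ 0.4975 -0.0261  0.0863] 0.087 [497.3 -27.3] [11.9 36. ] pca 169.7
((559.758056640625, 18.319076538085938), (156.284423828125, 155.84544372558594), 81.31087493896484)
```

View pics/w0.png

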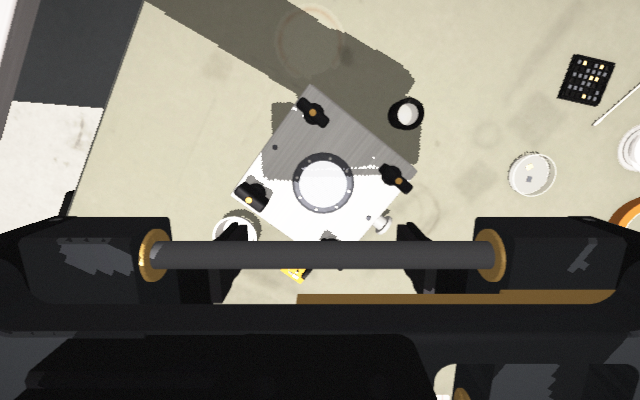

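Emit:
arm_command([
  [[16,-2,14],-0.14],
  [[32,-4,28],-0.28],
  [[48,-6,42],-0.42],
  [[64,-8,56],-0.56],
  [[79,-10,70],-0.7],
], grip=-0.2, grip_force=55)

```text
time_s: 2.15
tool_pos: [0.512, 0.0823, 0.1596]
tool_rot: [-180.0, -0.0, 159.6]
force: [0.6, -0.3, 0.0]
grip_width: 0.0565
grasp_force: 0.0
```

Emit:
arm_command([
  [[0,0,25],-0.1],
  [[0,0,50],-0.185],
  [[0,0,75],-0.185],
  [[0,0,90],-0.185],
  [[0,0,90],-0.185],
])

```text
time_s: 2.65
tool_pos: [0.5106, 0.0812, 0.068]
tool_rot: [-179.9, -0.3, 169.9]
force: [-0.4, -0.2, -0.8]
grip_width: 0.0523
grasp_force: 0.0
```

```bash
cat >> h.py <<'E'
def st(s=""):
    o=env.get_obs();print(s,"t",round(o["time_s"],2),"p",np.round(np.array(o["tool_pos"])*1000,1),"rot",np.round(o["tool_rot"],2),"F",np.round(o["force"],2),"M",np.round(o["wrist_torque"],3),"q7",round(o["qpos"][6],1),"w",round(o["grip_width"],4),"g",round(o["grasp_force"],1))
E
python3 -c "
from h import *
st();st()"
```

```text
t 2.65 p [510.6  81.2  68. ] rot [-179.85   -0.28  169.85] F [-0.36 -0.21 -0.82] M [-0.018 -0.032  0.018] q7 71.8 w 0.0523 g 0.0
 t 2.65 p [510.6  81.2  68. ] rot [-179.85   -0.28  169.85] F [-0.36 -0.21 -0.82] M [-0.018 -0.032  0.018] q7 71.8 w 0.0523 g 0.0
```

Emit:
arm_command([
  [[-3,0,0],0],
  [[-3,0,0],0],
  [[-3,0,0],0],
  [[-3,0,0],0],
  [[-3,0,0],0],
], grip=1, grip_force=55)

```text
time_s: 3.15
tool_pos: [0.5162, 0.0811, 0.071]
tool_rot: [180.0, 0.0, 169.8]
force: [-0.6, -0.5, 0.1]
grip_width: 0.0199
grasp_force: 0.0
```

```bash
sed -i 's/,"q7",/,"e7",round(o["effort"][6],3),"q7",/' h.py; python3 -c "
from h import *
st()"
```

```text
t 3.15 p [516.2  81.1  71. ] rot [1.7997e+02 4.0000e-02 1.6982e+02] F [-0.56 -0.49  0.13] M [ 0.011  0.044 -0.064] e7 -0.0 q7 72.1 w 0.0199 g 0.0
```

Emit:
arm_command([
  [[0,0,0],0],
  [[0,0,0],0],
  [[0,0,0],0],
  [[0,0,0],0],
  [[0,0,0],0],
])

```text
time_s: 3.65
tool_pos: [0.5158, 0.0796, 0.0708]
tool_rot: [-179.9, -0.0, 169.8]
force: [-2.7, -4.5, 4.9]
grip_width: 0.0114
grasp_force: 55.0
```

```bash
python3 -c "
from h import *
st()"
```

```text
t 3.65 p [515.8  79.6  70.8] rot [-1.7992e+02 -1.0000e-02  1.6976e+02] F [-2.7  -4.54  4.87] M [-1.115  0.483 -0.04 ] e7 0.015 q7 72.1 w 0.0114 g 55.0
```

Emit:
arm_command([
  [[0,0,0],0.02],
  [[0,0,0],0.04],
  [[0,0,0],0.06],
  [[0,0,0],0.08],
  [[0,0,0],0.1],
])

```text
time_s: 4.15
tool_pos: [0.5158, 0.0795, 0.0708]
tool_rot: [-179.9, -0.0, 164.1]
force: [-2.0, -5.2, 4.9]
grip_width: 0.0116
grasp_force: 55.0
```

```bash
python3 -c "
from h import *
st()"
```

```text
t 4.15 p [515.8  79.5  70.8] rot [-179.89   -0.    164.05] F [-2.03 -5.16  4.85] M [-1.167  0.566  0.321] e7 -0.124 q7 66.5 w 0.0116 g 55.0
```

Emit:
arm_command([
  [[0,0,0],0.02],
  [[0,0,0],0.04],
  [[0,0,0],0.06],
  [[0,0,0],0.08],
  [[0,0,0],0.1],
])

```text
time_s: 4.65
tool_pos: [0.5158, 0.0794, 0.0708]
tool_rot: [-179.9, 0.0, 158.3]
force: [-2.4, -5.2, 5.9]
grip_width: 0.0113
grasp_force: 55.0
```

```bash
python3 -c "
from h import *
st()"
```

```text
t 4.65 p [515.8  79.4  70.8] rot [-1.7988e+02  1.0000e-02  1.5832e+02] F [-2.4  -5.22  5.88] M [-1.243  0.561  0.343] e7 -0.124 q7 60.9 w 0.0113 g 55.0
```

Emit:
arm_command([
  [[0,0,0],0.02],
  [[0,0,0],0.04],
  [[0,0,0],0.06],
  [[0,0,0],0.08],
  [[0,0,0],0.1],
])

```text
time_s: 5.15
tool_pos: [0.5158, 0.0794, 0.0709]
tool_rot: [-179.9, 0.0, 152.6]
force: [-3.0, -4.8, 5.8]
grip_width: 0.0115
grasp_force: 55.0
```

```bash
python3 -c "
from h import *
st()"
```

```text
t 5.15 p [515.8  79.4  70.9] rot [-1.7988e+02  2.0000e-02  1.5259e+02] F [-3.02 -4.8   5.8 ] M [-1.317  0.55   0.324] e7 -0.124 q7 55.3 w 0.0115 g 55.0
```

Emit:
arm_command([
  [[0,0,0],0.02],
  [[0,0,0],0.04],
  [[0,0,0],0.06],
  [[0,0,0],0.08],
  [[0,0,0],0.1],
])

```text
time_s: 5.65
tool_pos: [0.5157, 0.0793, 0.0709]
tool_rot: [-179.9, 0.0, 146.9]
force: [-2.7, -6.8, 6.5]
grip_width: 0.0116
grasp_force: 55.0
```

```bash
python3 -c "
from h import *
st()"
```

```text
t 5.65 p [515.7  79.3  70.9] rot [-1.7987e+02  3.0000e-02  1.4687e+02] F [-2.73 -6.81  6.53] M [-1.34   0.613  0.331] e7 -0.133 q7 49.7 w 0.0116 g 55.0
```

Emit:
arm_command([
  [[0,0,0],0.02],
  [[0,0,0],0.04],
  [[0,0,0],0.06],
  [[0,0,0],0.08],
  [[0,0,0],0.09],
])

```text
time_s: 6.15
tool_pos: [0.5157, 0.0792, 0.0708]
tool_rot: [-179.9, 0.0, 141.7]
force: [-2.7, -5.3, 7.2]
grip_width: 0.0118
grasp_force: 55.0
```

```bash
python3 -c "
from h import *
st()"
```

```text
t 6.15 p [515.7  79.2  70.8] rot [-1.7987e+02  4.0000e-02  1.4172e+02] F [-2.69 -5.27  7.15] M [-1.323  0.569  0.42 ] e7 -0.336 q7 44.6 w 0.0118 g 55.0
```

Emit:
arm_command([
  [[0,0,0],0],
  [[0,0,0],0],
  [[0,0,-20],0],
  [[0,0,-60],0],
  [[0,0,-100],0],
], grip=-0.2)

```text
time_s: 6.65
tool_pos: [0.5152, 0.082, 0.1709]
tool_rot: [-180.0, -0.1, 141.8]
force: [1.3, 0.3, 0.5]
grip_width: 0.0437
grasp_force: 0.0
```

Emit:
arm_command([
  [[-33,-6.4,0],-0.1],
  [[-66,-12.8,0],-0.2],
  [[-99,-19,0],-0.3],
  [[-132,-25.6,0],-0.4],
  [[-165,-32,0],-0.489],
])

```text
time_s: 7.15
tool_pos: [0.6269, -0.0457, 0.1703]
tool_rot: [179.9, 0.0, 170.1]
force: [-0.7, 0.3, 0.4]
grip_width: 0.0523
grasp_force: 0.0
```

```bash
cat >> h.py <<'E'
def knobs():
    T=wristT();p,d=viewer.read_camera("wrist");P=cloud("wrist",d,T)
    m=(P[...,2]>.08)&(P[...,2]<.094)&(abs(P[...,0]-.56)<.12)&(abs(P[...,1])<.12)
    k,l,s,c=cv2.connectedComponentsWithStats(m.astype(np.uint8))
    for i in range(1,k):
        if s[i,4]>60:
            q=P[l==i];r=cv2.minAreaRect((q[:,:2]*1000).astype(np.float32))
            w,v=np.linalg.eigh(np.cov(q[:,:2].T));a=np.degrees(np.arctan2(v[1,1],v[0,1]))%180
            print(c[i].round(),s[i,4],np.round(r[0],1),np.round(r[1],1),round(r[2],1),'pca',a.round(1))
    return p
E
python3 -c "
from h import *
st();cv2.imwrite('pics/w1.png',knobs())"
```

```text
t 7.15 p [626.9 -45.7 170.3] rot [1.7990e+02 2.0000e-02 1.7008e+02] F [-0.73  0.31  0.44] M [ 0.024 -0.018 -0.034] e7 -1.404 q7 88.8 w 0.0523 g 0.0
[462.  32.] 964 [514.4  80.6] [12.4 36.1] 52.5 pca 142.5
[313.  36.] 860 [498.1 -27.8] [11.2 35.3] 79.4 pca 169.7
[449. 179.] 709 [622.4  63.7] [12.1 35.2] 78.2 pca 168.5
[317. 182.] 617 [606.2 -44.6] [11.9 35.9] 76.0 pca 166.0
```

Emit:
arm_command([
  [[10,-1,20],0.03],
  [[20.5,-2.5,50],0.07],
  [[20.5,-2.5,80],0.07],
  [[20.5,-2.5,100],0.07],
  [[20.5,-2.5,100],0.07],
], grip=0.3)

```text
time_s: 7.7
tool_pos: [0.6026, -0.0436, 0.0671]
tool_rot: [-180.0, -0.3, 165.8]
force: [-0.4, -0.2, -0.8]
grip_width: 0.0314
grasp_force: 0.0
```

Emit:
arm_command([
  [[0,0,0],0],
  [[0,0,0],0],
  [[0,0,0],0],
  [[0,0,0],0],
  [[0,0,0],0],
], grip=1, grip_force=55)

```text
time_s: 8.2
tool_pos: [0.6061, -0.0456, 0.0721]
tool_rot: [180.0, 0.1, 165.7]
force: [-0.3, -1.5, 6.4]
grip_width: 0.0117
grasp_force: 55.0
```

```bash
python3 -c "
from h import *
st()"
```

```text
t 8.2 p [606.1 -45.6  72.1] rot [1.7998e+02 1.4000e-01 1.6574e+02] F [-0.33 -1.48  6.39] M [-0.311  0.177  0.155] e7 -0.133 q7 86.2 w 0.0117 g 55.0
```

Emit:
arm_command([
  [[0,0,0],0.02],
  [[0,0,0],0.04],
  [[0,0,0],0.06],
  [[0,0,0],0.08],
  [[0,0,0],0.1],
])

```text
time_s: 8.7
tool_pos: [0.6061, -0.0455, 0.072]
tool_rot: [180.0, 0.1, 160.0]
force: [-1.2, -0.8, 6.0]
grip_width: 0.0117
grasp_force: 55.0
```

```bash
python3 -c "
from h import *
st()"
```

```text
t 8.7 p [606.1 -45.5  72. ] rot [1.7997e+02 1.4000e-01 1.6000e+02] F [-1.19 -0.82  5.96] M [-0.256  0.144  0.314] e7 -0.126 q7 80.8 w 0.0117 g 55.0
```

Emit:
arm_command([
  [[0,0,0],0.02],
  [[0,0,0],0.04],
  [[0,0,0],0.06],
  [[0,0,0],0.08],
  [[0,0,0],0.1],
])

```text
time_s: 9.2
tool_pos: [0.6061, -0.0455, 0.072]
tool_rot: [180.0, 0.1, 154.3]
force: [-0.2, -0.1, 6.4]
grip_width: 0.0119
grasp_force: 55.0
```

```bash
python3 -c "
from h import *
st()"
```

```text
t 9.2 p [606.1 -45.5  72. ] rot [1.7995e+02 1.4000e-01 1.5428e+02] F [-0.23 -0.14  6.4 ] M [-0.307  0.155  0.349] e7 -0.126 q7 75.4 w 0.0119 g 55.0
```

Emit:
arm_command([
  [[0,0,0],0.02],
  [[0,0,0],0.04],
  [[0,0,0],0.06],
  [[0,0,0],0.08],
  [[0,0,0],0.1],
])

```text
time_s: 9.7
tool_pos: [0.6062, -0.0454, 0.0721]
tool_rot: [179.9, 0.1, 148.5]
force: [-0.9, -0.6, 5.4]
grip_width: 0.0114
grasp_force: 55.0
```

```bash
python3 -c "
from h import *
st()"
```

```text
t 9.7 p [606.2 -45.4  72.1] rot [1.7993e+02 1.3000e-01 1.4855e+02] F [-0.93 -0.57  5.44] M [-0.172  0.128  0.307] e7 -0.126 q7 70.1 w 0.0114 g 55.0
```

Emit:
arm_command([
  [[0,0,0],0.02],
  [[0,0,0],0.04],
  [[0,0,0],0.06],
  [[0,0,0],0.08],
  [[0,0,0],0.1],
])

```text
time_s: 10.2
tool_pos: [0.6062, -0.0454, 0.0721]
tool_rot: [179.9, 0.1, 142.8]
force: [-0.8, -0.6, 5.1]
grip_width: 0.0113
grasp_force: 55.0
```

```bash
python3 -c "
from h import *
st()"
```

```text
t 10.2 p [606.2 -45.4  72.1] rot [1.7991e+02 1.3000e-01 1.4283e+02] F [-0.8  -0.58  5.06] M [-0.319  0.095  0.393] e7 -0.176 q7 64.7 w 0.0113 g 55.0
```

Emit:
arm_command([
  [[0,0,0],0.02],
  [[0,0,0],0.04],
  [[0,0,0],0.06],
  [[0,0,0],0.08],
  [[0,0,0],0.1],
])

```text
time_s: 10.7
tool_pos: [0.6063, -0.0453, 0.0721]
tool_rot: [179.9, 0.1, 137.1]
force: [-0.3, -0.3, 5.8]
grip_width: 0.0116
grasp_force: 55.0
```

```bash
python3 -c "
from h import *
st()"
```

```text
t 10.7 p [606.3 -45.3  72.1] rot [1.7989e+02 1.2000e-01 1.3711e+02] F [-0.31 -0.26  5.85] M [-0.227  0.138  0.36 ] e7 -0.224 q7 59.4 w 0.0116 g 55.0
```

Emit:
arm_command([
  [[0,0,0],0],
  [[0,0,0],0],
  [[0,0,-15],0],
  [[0,0,-35],0],
  [[0,0,-60],0],
], grip=-0.2)

```text
time_s: 11.2
tool_pos: [0.6044, -0.045, 0.1312]
tool_rot: [-179.9, -0.1, 137.1]
force: [-0.3, 0.4, 0.2]
grip_width: 0.0435
grasp_force: 0.0
```

Emit:
arm_command([
  [[12.5,18.2,0],-0.11],
  [[25,36.4,0],-0.22],
  [[37.5,54.6,0],-0.33],
  [[50,72.8,0],-0.44],
  [[62.4,90.8,0],-0.546],
], grip=0.3)

```text
time_s: 11.7
tool_pos: [0.6214, 0.0648, 0.1316]
tool_rot: [180.0, 0.0, 168.6]
force: [0.5, -0.0, 1.1]
grip_width: 0.0313
grasp_force: 0.0
```

Emit:
arm_command([
  [[0,0,0],0],
  [[0,0,20],0],
  [[0,0,45],0],
  [[0,0,61],0],
  [[0,0,61],0],
])

```text
time_s: 12.2
tool_pos: [0.6192, 0.0626, 0.0673]
tool_rot: [-179.9, -0.2, 168.2]
force: [0.4, 0.5, -0.3]
grip_width: 0.0307
grasp_force: 0.0
```

```bash
python3 -c "
from h import *
st()"
```

```text
t 12.2 p [619.2  62.6  67.3] rot [-179.86   -0.25  168.25] F [ 0.41  0.48 -0.29] M [0.077 0.042 0.001] e7 0.035 q7 78.4 w 0.0307 g 0.0
```

Emit:
arm_command([
  [[0,0,0],0],
  [[0,0,0],0],
  [[0,0,0],0],
  [[0,0,0],0],
  [[0,0,0],0],
], grip=1, grip_force=55)

```text
time_s: 12.7
tool_pos: [0.6219, 0.0633, 0.0708]
tool_rot: [180.0, 0.1, 168.4]
force: [-1.3, -1.7, 5.5]
grip_width: 0.0118
grasp_force: 55.0
```

Emit:
arm_command([
  [[0,0,0],0.02],
  [[0,0,0],0.04],
  [[0,0,0],0.06],
  [[0,0,0],0.08],
  [[0,0,0],0.1],
])

```text
time_s: 13.2
tool_pos: [0.622, 0.0634, 0.0709]
tool_rot: [180.0, 0.1, 162.6]
force: [-1.1, -2.2, 6.9]
grip_width: 0.0118
grasp_force: 55.0
```

```bash
python3 -c "
from h import *
st()"
```

```text
t 13.2 p [622.   63.4  70.9] rot [1.7998e+02 1.1000e-01 1.6262e+02] F [-1.06 -2.18  6.91] M [-0.436  0.198  0.3  ] e7 -0.124 q7 73.0 w 0.0118 g 55.0
```

Emit:
arm_command([
  [[0,0,0],0.02],
  [[0,0,0],0.04],
  [[0,0,0],0.06],
  [[0,0,0],0.08],
  [[0,0,0],0.1],
])

```text
time_s: 13.7
tool_pos: [0.622, 0.0636, 0.0708]
tool_rot: [180.0, 0.1, 156.9]
force: [-0.9, -0.9, 5.3]
grip_width: 0.0112
grasp_force: 55.0
```

```bash
python3 -c "
from h import *
st()"
```

```text
t 13.7 p [622.   63.6  70.8] rot [1.7996e+02 1.0000e-01 1.5690e+02] F [-0.89 -0.88  5.25] M [-0.32   0.205  0.31 ] e7 -0.125 q7 67.7 w 0.0112 g 55.0
```

Emit:
arm_command([
  [[0,0,0],0.02],
  [[0,0,0],0.04],
  [[0,0,0],0.06],
  [[0,0,0],0.08],
  [[0,0,0],0.1],
])

```text
time_s: 14.2
tool_pos: [0.6221, 0.0637, 0.0708]
tool_rot: [179.9, 0.1, 151.2]
force: [-1.1, -0.9, 5.6]
grip_width: 0.0114
grasp_force: 55.0
```

```bash
python3 -c "
from h import *
st()"
```

```text
t 14.2 p [622.1  63.7  70.8] rot [1.7994e+02 1.1000e-01 1.5117e+02] F [-1.09 -0.93  5.58] M [-0.362  0.148  0.314] e7 -0.134 q7 62.4 w 0.0114 g 55.0
```

Emit:
arm_command([
  [[0,0,0],0.02],
  [[0,0,0],0.04],
  [[0,0,0],0.06],
  [[0,0,0],0.08],
  [[0,0,0],0.1],
])

```text
time_s: 14.7
tool_pos: [0.6222, 0.0639, 0.0709]
tool_rot: [179.9, 0.1, 145.5]
force: [-0.5, -1.6, 5.8]
grip_width: 0.0117
grasp_force: 55.0
```

```bash
python3 -c "
from h import *
st()"
```

```text
t 14.7 p [622.2  63.9  70.9] rot [1.7992e+02 1.1000e-01 1.4546e+02] F [-0.49 -1.64  5.79] M [-0.321  0.141  0.412] e7 -0.183 q7 57.0 w 0.0117 g 55.0
```

Emit:
arm_command([
  [[0,0,0],0],
  [[0,0,0],0],
  [[0,0,-15],0],
  [[0,0,-35],0],
  [[0,0,-60],0],
], grip=-0.2)

```text
time_s: 15.2
tool_pos: [0.6205, 0.064, 0.1301]
tool_rot: [-179.9, -0.1, 145.5]
force: [0.3, -0.4, 0.1]
grip_width: 0.0434
grasp_force: 0.0
```

Emit:
arm_command([
  [[10,-29,0],-0.09],
  [[20,-58,0],-0.18],
  [[30,-88,0],-0.27],
  [[40,-117,0],-0.36],
  [[50.5,-146,0],-0.421],
], grip=0.3)

```text
time_s: 15.7
tool_pos: [0.496, -0.0285, 0.1304]
tool_rot: [180.0, 0.0, 169.8]
force: [-0.5, -0.3, 1.0]
grip_width: 0.0314
grasp_force: 0.0
```

Emit:
arm_command([
  [[0,0,0],0],
  [[0,0,20],0],
  [[0,0,45],0],
  [[0,0,60],0],
  [[0,0,60],0],
])

```text
time_s: 16.2
tool_pos: [0.4957, -0.0273, 0.0682]
tool_rot: [-179.9, -0.2, 169.6]
force: [0.1, 1.1, 0.4]
grip_width: 0.0304
grasp_force: 0.0
```

Emit:
arm_command([
  [[0,0,0],0],
  [[0,0,0],0],
  [[0,0,0],0],
  [[0,0,0],0],
  [[0,0,0],0],
], grip=1, grip_force=55)

```text
time_s: 16.7
tool_pos: [0.4976, -0.0289, 0.0707]
tool_rot: [-180.0, 0.1, 169.6]
force: [-2.1, -4.4, 6.3]
grip_width: 0.0116
grasp_force: 55.0
```

Emit:
arm_command([
  [[0,0,0],0.02],
  [[0,0,0],0.04],
  [[0,0,0],0.06],
  [[0,0,0],0.08],
  [[0,0,0],0.1],
])

```text
time_s: 17.2
tool_pos: [0.4976, -0.0288, 0.0707]
tool_rot: [-180.0, 0.1, 163.8]
force: [-1.5, -4.0, 6.8]
grip_width: 0.0113
grasp_force: 55.0
```

```bash
python3 -c "
from h import *
st()"
```

```text
t 17.2 p [497.6 -28.8  70.7] rot [-1.7997e+02  1.1000e-01  1.6383e+02] F [-1.45 -3.96  6.75] M [-0.903  0.277  0.311] e7 -0.115 q7 78.9 w 0.0113 g 55.0
```

Emit:
arm_command([
  [[0,0,0],0.02],
  [[0,0,0],0.04],
  [[0,0,0],0.06],
  [[0,0,0],0.08],
  [[0,0,0],0.1],
])

```text
time_s: 17.7
tool_pos: [0.4976, -0.0288, 0.0706]
tool_rot: [-180.0, 0.1, 158.1]
force: [-1.4, -4.7, 6.2]
grip_width: 0.0116
grasp_force: 55.0
```

```bash
python3 -c "
from h import *
st()"
```

```text
t 17.7 p [497.6 -28.8  70.6] rot [-1.7998e+02  1.1000e-01  1.5810e+02] F [-1.41 -4.75  6.22] M [-0.902  0.237  0.305] e7 -0.115 q7 73.2 w 0.0116 g 55.0
```

Emit:
arm_command([
  [[0,0,0],0.02],
  [[0,0,0],0.04],
  [[0,0,0],0.06],
  [[0,0,0],0.08],
  [[0,0,0],0.1],
])

```text
time_s: 18.2
tool_pos: [0.4977, -0.0287, 0.0707]
tool_rot: [180.0, 0.1, 152.4]
force: [-1.6, -3.9, 6.2]
grip_width: 0.0115
grasp_force: 55.0
```

```bash
python3 -c "
from h import *
st()"
```

```text
t 18.2 p [497.7 -28.7  70.7] rot [1.8000e+02 1.2000e-01 1.5237e+02] F [-1.61 -3.86  6.16] M [-0.873  0.227  0.361] e7 -0.115 q7 67.6 w 0.0115 g 55.0
```

Emit:
arm_command([
  [[0,0,0],0.02],
  [[0,0,0],0.04],
  [[0,0,0],0.06],
  [[0,0,0],0.08],
  [[0,0,0],0.1],
])

```text
time_s: 18.7
tool_pos: [0.4977, -0.0287, 0.0707]
tool_rot: [180.0, 0.1, 146.6]
force: [-0.8, -3.9, 6.6]
grip_width: 0.0111
grasp_force: 55.0
```

```bash
python3 -c "
from h import *
st()"
```

```text
t 18.7 p [497.7 -28.7  70.7] rot [1.7999e+02 1.2000e-01 1.4665e+02] F [-0.79 -3.9   6.56] M [-0.844  0.225  0.31 ] e7 -0.115 q7 62.0 w 0.0111 g 55.0
```

Emit:
arm_command([
  [[0,0,0],0.02],
  [[0,0,0],0.04],
  [[0,0,0],0.06],
  [[0,0,0],0.08],
  [[0,0,0],0.1],
])

```text
time_s: 19.2
tool_pos: [0.4977, -0.0287, 0.0707]
tool_rot: [180.0, 0.1, 140.9]
force: [-1.2, -3.2, 5.3]
grip_width: 0.0117
grasp_force: 55.0
```

```bash
python3 -c "
from h import *
st()"
```

```text
t 19.2 p [497.7 -28.7  70.7] rot [1.7997e+02 1.2000e-01 1.4092e+02] F [-1.23 -3.2   5.28] M [-0.841  0.232  0.308] e7 -0.116 q7 56.3 w 0.0117 g 55.0
```

Emit:
arm_command([
  [[0,0,0],0.02],
  [[0,0,0],0.04],
  [[0,0,0],0.06],
  [[0,0,0],0.08],
  [[0,0,0],0.1],
])

```text
time_s: 19.7
tool_pos: [0.4977, -0.0286, 0.0707]
tool_rot: [180.0, 0.1, 135.2]
force: [-0.9, -3.7, 6.3]
grip_width: 0.0117
grasp_force: 55.0
```

```bash
python3 -c "
from h import *
st()"
```

```text
t 19.7 p [497.7 -28.6  70.7] rot [1.7995e+02 1.1000e-01 1.3519e+02] F [-0.93 -3.66  6.33] M [-0.852  0.248  0.363] e7 -0.116 q7 50.7 w 0.0117 g 55.0
```

Emit:
arm_command([
  [[0,0,0],0.02],
  [[0,0,0],0.04],
  [[0,0,0],0.06],
  [[0,0,0],0.08],
  [[0,0,0],0.1],
])

```text
time_s: 20.2
tool_pos: [0.4978, -0.0286, 0.0707]
tool_rot: [179.9, 0.1, 129.5]
force: [-0.9, -3.2, 5.4]
grip_width: 0.0115
grasp_force: 55.0
```

```bash
python3 -c "
from h import *
st()"
```

```text
t 20.2 p [497.8 -28.6  70.7] rot [1.7994e+02 1.1000e-01 1.2946e+02] F [-0.91 -3.18  5.39] M [-0.843  0.206  0.326] e7 -0.116 q7 45.1 w 0.0115 g 55.0
```

Emit:
arm_command([
  [[0,0,0],0.02],
  [[0,0,0],0.04],
  [[0,0,0],0.06],
  [[0,0,0],0.08],
  [[0,0,0],0.1],
])

```text
time_s: 20.7
tool_pos: [0.4978, -0.0286, 0.0707]
tool_rot: [179.9, 0.1, 123.7]
force: [-1.4, -2.3, 5.4]
grip_width: 0.0117
grasp_force: 55.0
```

```bash
python3 -c "
from h import *
st()"
```

```text
t 20.7 p [497.8 -28.6  70.7] rot [1.7992e+02 1.1000e-01 1.2374e+02] F [-1.42 -2.34  5.43] M [-0.913  0.149  0.402] e7 -0.16 q7 39.5 w 0.0117 g 55.0
```

Emit:
arm_command([
  [[0,0,0],0.02],
  [[0,0,0],0.04],
  [[0,0,0],0.06],
  [[0,0,0],0.08],
  [[0,0,0],0.1],
])

```text
time_s: 21.2
tool_pos: [0.4979, -0.0286, 0.0707]
tool_rot: [179.9, 0.1, 118.0]
force: [-1.1, -3.0, 5.5]
grip_width: 0.0118
grasp_force: 55.0
```

```bash
python3 -c "
from h import *
st()"
```

```text
t 21.2 p [497.9 -28.6  70.7] rot [1.7991e+02 1.0000e-01 1.1802e+02] F [-1.06 -3.01  5.54] M [-0.829  0.193  0.397] e7 -0.208 q7 33.9 w 0.0118 g 55.0
```

Emit:
arm_command([
  [[0,0,0],0.02],
  [[0,0,0],0.04],
  [[0,0,0],0.06],
  [[0,0,0],0.08],
  [[0,0,0],0.1],
])

```text
time_s: 21.7
tool_pos: [0.4979, -0.0285, 0.0707]
tool_rot: [179.9, 0.1, 112.3]
force: [0.3, -3.8, 5.4]
grip_width: 0.0118
grasp_force: 55.0
```

```bash
python3 -c "
from h import *
st()"
```

```text
t 21.7 p [497.9 -28.5  70.7] rot [1.7989e+02 1.0000e-01 1.1231e+02] F [ 0.31 -3.76  5.38] M [-0.904  0.098  0.469] e7 -0.256 q7 28.3 w 0.0118 g 55.0
```

Emit:
arm_command([
  [[0,0,0],0],
  [[0,0,0],0.01],
  [[0,0,0],0.03],
  [[0,0,0],0.05],
  [[0,0,0],0.07],
])

```text
time_s: 22.2
tool_pos: [0.498, -0.0285, 0.0707]
tool_rot: [179.9, 0.1, 108.3]
force: [-0.8, -2.7, 4.8]
grip_width: 0.0116
grasp_force: 55.0
```

```bash
python3 -c "
from h import *
st()"
```

```text
t 22.2 p [498.  -28.5  70.7] rot [1.7988e+02 1.0000e-01 1.0830e+02] F [-0.82 -2.68  4.84] M [-0.884  0.055  0.472] e7 -0.289 q7 24.4 w 0.0116 g 55.0
```

Emit:
arm_command([
  [[0,0,0],0],
  [[0,0,0],0],
  [[0,0,-15],0],
  [[0,0,-35],0],
  [[0,0,-60],0],
], grip=-0.2)

```text
time_s: 22.7
tool_pos: [0.4957, -0.0272, 0.1292]
tool_rot: [-179.9, -0.1, 108.3]
force: [0.9, 1.0, -0.2]
grip_width: 0.0435
grasp_force: 0.0
```

Emit:
arm_command([
  [[10,29,0],-0.13],
  [[20,58,0],-0.26],
  [[30,88,0],-0.39],
  [[40,118,0],-0.52],
  [[48.7,147,0],-0.649],
], grip=0.3)

```text
time_s: 23.2
tool_pos: [0.6216, 0.0667, 0.1289]
tool_rot: [180.0, -0.1, 145.8]
force: [1.3, -0.8, 1.0]
grip_width: 0.0311
grasp_force: 0.0
```

Emit:
arm_command([
  [[0,0,0],0],
  [[0,0,20],0],
  [[0,0,45],0],
  [[0,0,60],0],
  [[0,0,60],0],
])

```text
time_s: 23.7
tool_pos: [0.6186, 0.0643, 0.0669]
tool_rot: [-179.8, -0.2, 145.4]
force: [-0.4, -0.6, 0.1]
grip_width: 0.0304
grasp_force: 0.0
```

Emit:
arm_command([
  [[0,0,0],0],
  [[0,0,0],0],
  [[0,0,0],0],
  [[0,0,0],0],
  [[0,0,0],0],
], grip=1, grip_force=55)

```text
time_s: 24.2
tool_pos: [0.6217, 0.0643, 0.0708]
tool_rot: [180.0, 0.1, 145.5]
force: [-2.0, -0.6, 7.0]
grip_width: 0.0115
grasp_force: 55.0
```

```bash
python3 -c "
from h import *
st()"
```

```text
t 24.2 p [621.7  64.3  70.8] rot [1.7995e+02 6.0000e-02 1.4548e+02] F [-2.   -0.56  6.99] M [-0.311  0.41   0.298] e7 -0.247 q7 56.9 w 0.0115 g 55.0
```

Emit:
arm_command([
  [[0,0,0],0.02],
  [[0,0,0],0.04],
  [[0,0,0],0.06],
  [[0,0,0],0.08],
  [[0,0,0],0.1],
])

```text
time_s: 24.7
tool_pos: [0.6218, 0.0645, 0.0708]
tool_rot: [179.9, 0.1, 139.7]
force: [-1.6, -0.5, 6.0]
grip_width: 0.0115
grasp_force: 55.0
```

```bash
python3 -c "
from h import *
st()"
```

```text
t 24.7 p [621.8  64.5  70.8] rot [1.7994e+02 7.0000e-02 1.3974e+02] F [-1.56 -0.46  6.05] M [-0.238  0.417  0.393] e7 -0.227 q7 51.6 w 0.0115 g 55.0
```

Emit:
arm_command([
  [[0,0,0],0.03],
  [[0,0,0],0.06],
  [[0,0,0],0.09],
  [[0,0,0],0.12],
  [[0,0,0],0.145],
])

```text
time_s: 25.2
tool_pos: [0.6221, 0.0647, 0.0709]
tool_rot: [179.9, 0.1, 131.4]
force: [-1.3, -0.1, 5.0]
grip_width: 0.0117
grasp_force: 55.0
```

```bash
python3 -c "
from h import *
st()"
```

```text
t 25.2 p [622.1  64.7  70.9] rot [1.7990e+02 7.0000e-02 1.3143e+02] F [-1.25 -0.13  5.03] M [-0.19   0.201  0.551] e7 -0.279 q7 43.8 w 0.0117 g 55.0
```

Emit:
arm_command([
  [[0,0,0],0],
  [[0,0,0],0],
  [[0,0,-15],0],
  [[0,0,-35],0],
  [[0,0,-60],0],
], grip=-0.2)

```text
time_s: 25.7
tool_pos: [0.6205, 0.0645, 0.1302]
tool_rot: [-179.9, -0.0, 131.4]
force: [0.6, 0.3, 0.4]
grip_width: 0.0436
grasp_force: 0.0
```

Emit:
arm_command([
  [[16,-14,0],-0.04],
  [[33,-28,0],-0.08],
  [[49,-42,0],-0.12],
  [[66,-56,0],-0.16],
  [[82,-70,0],-0.18],
], grip=0.3)

```text
time_s: 26.2
tool_pos: [0.5137, 0.0799, 0.1305]
tool_rot: [179.9, 0.0, 141.8]
force: [-0.5, 0.3, -0.0]
grip_width: 0.0314
grasp_force: 0.0
```

Emit:
arm_command([
  [[0,0,0],0],
  [[0,0,20],0],
  [[0,0,45],0],
  [[0,0,60],0],
  [[0,0,60],0],
])

```text
time_s: 26.7
tool_pos: [0.5138, 0.0791, 0.0682]
tool_rot: [-179.8, -0.1, 141.7]
force: [0.5, -0.4, 0.7]
grip_width: 0.0305
grasp_force: 0.0
```

Emit:
arm_command([
  [[0,0,0],0],
  [[0,0,0],0],
  [[0,0,0],0],
  [[0,0,0],0],
  [[0,0,0],0],
], grip=1, grip_force=55)

```text
time_s: 27.2
tool_pos: [0.515, 0.0795, 0.0706]
tool_rot: [179.9, 0.1, 141.8]
force: [-1.5, -1.3, 6.5]
grip_width: 0.0113
grasp_force: 55.0
```

```bash
python3 -c "
from h import *
st()"
```

```text
t 27.2 p [515.   79.5  70.6] rot [1.7994e+02 6.0000e-02 1.4176e+02] F [-1.48 -1.31  6.52] M [-0.421  0.323  0.249] e7 -0.242 q7 46.2 w 0.0113 g 55.0
```

Emit:
arm_command([
  [[0,0,0],0.02],
  [[0,0,0],0.04],
  [[0,0,0],0.06],
  [[0,0,0],0.08],
  [[0,0,0],0.1],
])

```text
time_s: 27.7
tool_pos: [0.5151, 0.0795, 0.0706]
tool_rot: [179.9, 0.1, 136.0]
force: [-1.8, -1.8, 6.2]
grip_width: 0.0115
grasp_force: 55.0
```

```bash
python3 -c "
from h import *
st()"
```

```text
t 27.7 p [515.1  79.5  70.6] rot [1.7994e+02 6.0000e-02 1.3602e+02] F [-1.81 -1.84  6.25] M [-0.467  0.265  0.472] e7 -0.217 q7 40.6 w 0.0115 g 55.0
```

Emit:
arm_command([
  [[0,0,0],0.02],
  [[0,0,0],0.04],
  [[0,0,0],0.06],
  [[0,0,0],0.08],
  [[0,0,0],0.1],
])

```text
time_s: 28.2
tool_pos: [0.5151, 0.0795, 0.0706]
tool_rot: [179.9, 0.1, 130.3]
force: [-1.1, -1.3, 6.9]
grip_width: 0.012
grasp_force: 55.0
```

```bash
python3 -c "
from h import *
st()"
```

```text
t 28.2 p [515.1  79.5  70.6] rot [1.7994e+02 6.0000e-02 1.3030e+02] F [-1.12 -1.3   6.91] M [-0.385  0.361  0.41 ] e7 -0.265 q7 35.0 w 0.012 g 55.0
```

Emit:
arm_command([
  [[0,0,0],0],
  [[0,0,0],0],
  [[0,0,0],0.015],
  [[0,0,0],0.035],
  [[0,0,0],0.055],
])

```text
time_s: 28.7
tool_pos: [0.515, 0.0795, 0.0706]
tool_rot: [179.9, 0.1, 127.2]
force: [-1.2, -1.4, 5.7]
grip_width: 0.0116
grasp_force: 55.0
```

```bash
python3 -c "
from h import *
st()"
```

```text
t 28.7 p [515.   79.5  70.6] rot [1.7994e+02 5.0000e-02 1.2715e+02] F [-1.2  -1.39  5.7 ] M [-0.42   0.405  0.485] e7 -0.29 q7 32.0 w 0.0116 g 55.0
```

Emit:
arm_command([
  [[0,0,0],0],
  [[0,0,0],0],
  [[0,0,-15],0],
  [[0,0,-35],0],
  [[0,0,-60],0],
], grip=-0.2)

```text
time_s: 29.2
tool_pos: [0.5134, 0.0797, 0.1292]
tool_rot: [-179.9, -0.0, 127.1]
force: [0.5, 0.4, -0.4]
grip_width: 0.0436
grasp_force: 0.0
```

Emit:
arm_command([
  [[-31,-0.5,0],-0.04],
  [[-62,-1,0],-0.08],
  [[-93,-1.5,0],-0.12],
  [[-124,-2,0],-0.16],
  [[-154.5,-2.7,0],-0.174],
], grip=0.3)

```text
time_s: 29.7
tool_pos: [0.6061, -0.0457, 0.1292]
tool_rot: [180.0, -0.0, 137.2]
force: [1.0, 0.1, 0.3]
grip_width: 0.031
grasp_force: 0.0
```

Emit:
arm_command([
  [[0,0,0],0],
  [[0,0,20],0],
  [[0,0,45],0],
  [[0,0,60],0],
  [[0,0,60],0],
])

```text
time_s: 30.2
tool_pos: [0.6032, -0.0441, 0.067]
tool_rot: [-179.8, -0.2, 137.1]
force: [-0.6, 0.0, -0.8]
grip_width: 0.0305
grasp_force: 0.0
```

Emit:
arm_command([
  [[0,0,0],0],
  [[0,0,0],0],
  [[0,0,0],0],
  [[0,0,0],0],
  [[0,0,0],0],
], grip=1, grip_force=55)

```text
time_s: 30.7
tool_pos: [0.6061, -0.0452, 0.0707]
tool_rot: [179.9, 0.1, 137.1]
force: [-0.3, -0.2, 6.3]
grip_width: 0.0116
grasp_force: 55.0
```

```bash
python3 -c "
from h import *
st()"
```

```text
t 30.7 p [606.1 -45.2  70.7] rot [1.7993e+02 7.0000e-02 1.3713e+02] F [-0.29 -0.19  6.32] M [-0.144  0.245  0.332] e7 -0.296 q7 60.4 w 0.0116 g 55.0
```

Emit:
arm_command([
  [[0,0,0],0.02],
  [[0,0,0],0.04],
  [[0,0,0],0.06],
  [[0,0,0],0.08],
  [[0,0,0],0.1],
])

```text
time_s: 31.2
tool_pos: [0.6062, -0.0451, 0.0707]
tool_rot: [179.9, 0.1, 131.4]
force: [-1.4, 0.2, 6.7]
grip_width: 0.0118
grasp_force: 55.0
```

```bash
python3 -c "
from h import *
st()"
```

```text
t 31.2 p [606.2 -45.1  70.7] rot [1.7993e+02 6.0000e-02 1.3136e+02] F [-1.36  0.21  6.67] M [-0.014  0.244  0.413] e7 -0.272 q7 55.1 w 0.0118 g 55.0
```

Rise is 0.146 N·m, so 0.065 rad more; then release, raise and look.

Emit:
arm_command([
  [[0,0,0],0],
  [[0,0,0],0.01],
  [[0,0,0],0.025],
  [[0,0,0],0.045],
  [[0,0,0],0.065],
])

```text
time_s: 31.7
tool_pos: [0.6063, -0.045, 0.0708]
tool_rot: [179.9, 0.1, 127.6]
force: [-0.4, -0.4, 6.0]
grip_width: 0.0118
grasp_force: 55.0
```

```bash
python3 -c "
from h import *
st()"
```

```text
t 31.7 p [606.3 -45.   70.8] rot [1.7991e+02 6.0000e-02 1.2764e+02] F [-0.42 -0.42  5.97] M [-0.061  0.254  0.512] e7 -0.301 q7 51.7 w 0.0118 g 55.0
```

Emit:
arm_command([
  [[0,0,0],0],
  [[0,0,0],0],
  [[0,0,-15],0],
  [[0,0,-35],0],
  [[0,0,-70],0],
], grip=-0.2)

```text
time_s: 32.2
tool_pos: [0.6038, -0.0449, 0.139]
tool_rot: [-179.8, -0.1, 127.6]
force: [-0.4, 0.4, 0.1]
grip_width: 0.0436
grasp_force: 0.0
```

Emit:
arm_command([
  [[-10,0,-10],0],
  [[-20,0,-30],0],
  [[-20,0,-30],0],
  [[-20,0,-30],0],
  [[-20,0,-30],0],
])

```text
time_s: 32.7
tool_pos: [0.6168, -0.0603, 0.1682]
tool_rot: [-179.9, -0.1, 127.7]
force: [-1.5, -0.0, 0.3]
grip_width: 0.0523
grasp_force: 0.0
```

```bash
python3 -c "
from h import *
st();cv2.imwrite('pics/w2.png',knobs())"
```

```text
t 32.7 p [616.8 -60.3 168.2] rot [-1.7992e+02 -1.0000e-01  1.2766e+02] F [-1.45 -0.01  0.26] M [-0.005  0.018  0.061] e7 -0.001 q7 50.7 w 0.0523 g 0.0
[224.  82.] 871 [497.7 -27.7] [12.  35.6] 19.1 pca 109.2
[427.  88.] 865 [622.4  63.8] [11.8 35.6] 42.0 pca 132.6
[323. 185.] 619 [605.9 -44.1] [11.7 35. ] 37.8 pca 128.6
```

```bash
python3 -c "
from cell import env
print(env.sign_off())"
```

```text
the job is handed in; nothing more can be done
None
```

I tightened all four knobs crosswise to snug (order 1, 3, 2, 4), then crosswise to firm (4, 2, 1, 3), and handed the job in at 32.7 s. By my readings each ended at about 0.17–0.18 N m of seat torque, with the gripper clear. I took no final look at knob 1's angle or the bystanders, and sign-off gave no verdict.

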